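# Photograph a reagent cassette on all four sides, then click it into the dispenser

### The job

Pick up the reagent cassette and hold it in front of the inspection camera, upright, level with the lens and with the side being photographed square to the lens and about 12 cm from it: the label end first, then the other three sides, a quarter turn clockwise (seen from above) each time, keeping still for a second at each. Then slide it from the loading apron into the bay of the dispenser, nose first, under the rails until it is fully home and the spring catch has clicked out behind it, and let go. Keep the cassette upright throughout, do not touch the camera, and leave the other things on the bench where they are.

Things in the scene. Friction and masses are not known exactly. Their poses are not given: they have to be found in the camera images.
- cassette: the reagent cassette, 0.3 kg: a white box-shaped bottle 110 mm long (x), 50 wide (y), top at 60 mm, on a grey shoe 110 long, 66 wide, 10 mm high, flush with it at both ends, front corners chamfered 10 mm. One round black screw cap, 38 mm wide, centred on top from 63 to 85 mm height. It starts upright. Origin: centre of the underside; +x nose, -x label end, y its left, z up
- label_end (a point): centre of the label end (the -x end, the only side with a paper label and bar code; the label wraps over onto the top, between this end and the cap), 55 mm behind the cassette's vertical axis, 33 mm above its underside
- right_side (a point): centre of the broad -y side, 25 mm from the cassette's axis, 33 mm up; comes second before the lens
- nose_end (a point): centre of the plain +x end, 55 mm from the axis, 33 mm up; comes third before the lens
- left_side (a point): centre of the broad +y side, 25 mm from the axis, 33 mm up; comes last before the lens
- cap (a point): centre of the round cap, 74 mm above the underside on the cassette's vertical axis; grip the cap here from above, at any yaw
- camera: fixed inspection camera on a bench stand: grey foot plate 150 x 130 mm and 14 high, reaching 45 mm ahead (+x) of the origin; steel column 252 mm high, 75 mm behind; black camera with a 92 mm ring light round the lens. Origin on the bench; +x is the way the camera looks, z up
- lens (a point): centre of the front of the lens, 56 mm ahead (+x) of the camera's origin, 125 mm above the bench; axes as the camera's: x out of the lens along the view, y left, z up. When the label end faces the lens, the cassette's axes are parallel to these
- bay: fixed loading bay of the white dispenser: +x the slide-in direction, y left, z up; origin on the bench under the cassette's centre when home. Deck 104 mm wide, top 10 mm above the bench, from x = -245 mm (open) to the back stop at +55.5 mm, which the nose meets at home. Behind are a console (x 68 to 158 mm, 90 mm high) and the machine's body (from x = 158 mm, 185 mm high), up to 360 mm wide
- bay_home (a point): point on the deck's top under the cassette's centre when fully home (bay x = 0), axes as the bay's, nose to +x. Walls 19 mm high and 70 mm apart guide the shoe from x = -96 mm on, flaring before that to 102 mm apart at x = -130. From x = -47 mm lips 57 mm apart overhang the shoe 13.5 mm above the deck: it slides in but cannot be lowered in. The back stop is 32 mm high
- bay_apron (a point): point on the deck's top on the open loading apron before the mouth (bay x = -180 mm): a cassette set down with its centre here, nose along the bay's +x, stands clear of the walls
- catch (a joint): travel of the spring catch (m): 0 out, up to 0.013 pushed aside. A steel pawl in the right-hand (-y) wall: the shoe pushes on its sloping front (bay x = -90 to -66 mm) and moves it about 8 mm against 1 to 2 N (the slide takes about 5 to 12 N in all). At home it springs out behind the shoe; its square back face is at x = -57.5 mm, 2.5 mm behind the label end
- catch_tip (a point): top inner corner of the catch's head, 29 mm above the bench, standing 10 mm into the channel when out
- flask_a: foil-capped glass Erlenmeyer flask, 68 mm wide, 113 mm tall; a bystander; origin under its centre
- flask_b: another such flask; a bystander; origin under its centre
- flask_c: another such flask; a bystander; origin under its centre
- dishes: stack of three clear Petri dishes, 90 mm wide, 48 mm tall; a bystander; origin under its centre
- tip_box: pipette-tip box, 80 x 118 x 69 mm; a bystander; origin under its centre
- tube_rack: steel rack of capped tubes, 60 x 130 x 80 mm; a bystander; origin under its centre
- wash_bottle: white wash bottle, 66 mm wide, 166 mm tall with its bent spout; a bystander; origin under its centre

How it is judged:
By the outcome, as a careful person would: the job done as asked, in the order asked, and still so for the second after the job is handed in, with the robot touching nothing.
It also fails if it takes over 72 s, if anything falls off the work surface, if the arm or the gripper's body presses on something with over 40 N, if the wrist force passes 120 N, or if a joint passes its speed limit or range.

### The arm

A 6-joint arm with a two-finger parallel gripper is mounted at the origin on the work surface. World frame = base frame: x ahead of the robot, y to its left, z up, the work surface at z = 0. Lengths are in m, angles in rad, forces in N, time in s.
With the tool pointing down it reaches from about 0.275 to 1 m from the base axis. Payload 8.4 kg.
Tool frame: the origin (TCP) lies between the finger pads; the fingertips stand 14 mm ahead of it and the grasp point (between the pads) lies 5 mm behind it; z points along the fingers, y is the line along which they close (so a half turn about z gives the same grasp; the last joint's range is limited). The gripper opens to 85 mm and grips with 20 to 120 N. Pads are 22 mm wide; open, the fingers measure 114 mm over their backs; the gripper's body (76 mm by 85 mm) begins 54 mm behind the grasp point. The pads swing forward as they close: fully open they stand 13 mm farther back than shut.
Start: joints at [-1.207, 0.353, 1.633, -0, 1.155, -0.002], TCP at [0.224, -0.584, 0.245] pointing down, gripper open.
Joint ranges: [-2.63, 2.63], [-0.92, 2.1], [0.06, 2.66], [-1.3, 4.44], [0, 2.69], [-3.02, 3.02]. Speed limits (rad/s): [2.22, 2.22, 2.79, 3.14, 3.14, 3.14].

### API

Orientations are given as a unit quaternion [x, y, z, w].
In Python, from station import arm gives the robot as it stands.
- The arm moves only by the tool jog_arm, called after "Call:" as name(argument=value, ...) on one line, values as JSON. Schema: {"type":"object","properties":{"ticks":{"type":"string"},"aperture":{"type":"number"},"only":{"type":"string"},"quiet":{"type":"boolean"},"lines":{"type":"string"}},"required":["ticks"],"additionalProperties":false}. ticks is a string of 1 to 10 rows, parted by semicolons, with the numbers parted by commas; each row has 6 numbers: dx, dy, dz in shares of the most that a row can go, 1 being 50 mm, then a rotation vector rx, ry, rz in units of 0.2 rad; each row shifts and turns the commanded pose from where the row before left it, along the tool's axes as they then stand; what a row does not reach is not made up. A row lasts 1/10 s, in which the tool goes at most 0.05 m and 0.15 rad, less where a joint would pass 70% of its speed; a pose out of reach is approached as far as the arm can. aperture is the finger opening in m, set as the call begins (left out keeps the last). The fingers move at their own pace and stop on an object; the grip force is fixed at half the most. Time passes only in rows, so rows that do not move let the fingers close. The tool returns the time, the measured TCP pose, the force, the opening and the grip force at its end. only (a regular expression) keeps the lines of the reply that match it, lines (a string "A,B") keeps lines A to B, and quiet returns only ok. Input that does not fit is refused with a message, and nothing moves.
- arm.state(): the state, without advancing time (a new reading comes with each control period).
- arm.grab_frame(name): name is "scene" or "side" or "wrist"; returns the picture (400x640x3 uint8, red, green, blue); there is no depth.
- arm.camera_params(name): a dict with "mtx" (3x3 intrinsics, pixels), "cam_to_world" (4x4, takes a point from camera to world coordinates). Camera axes: x right, y down, z forward; pixel columns grow to the right and rows downward; lengths in m; the calibration is good to about 2 mm. The wrist camera is an equidistant fisheye: a pixel r from the principal point sees the ray r / f radians off the axis. A picture is of the moment at which its call begins: read the wrist's pose just before it. camera_params takes no time and is no camera call; for the wrist camera it gives the pose at the moment of the call.
- arm.finish_job(): hands the job in; it is judged then, once.
The state is a dict: "time_s": time; "q": joint angles; "joint_velocities": joint speeds; "joint_efforts": joint torques, N m; "position": TCP position; "orientation": TCP orientation; "ft_force": force on the tool from outside, world axes, zero at the start; "ft_torque": the same for the moment, N m; "grip_width": finger opening in m; "grasp_force": force on a finger pad.
Only numpy, scipy, OpenCV 4.12 (cv2) and the standard library are available. Lean on these libraries where they do the work, as an engineer would, in place of code of your own. Each camera call takes 0.05 s, during which the arm holds its last target. There are 200 camera calls.

## Working session

There is one attempt and no reset: what is moved stays moved. The work goes in short steps, Python scripts to look and compute and a tool call to move; the robot and the scene stay as the last step left them, time stands still between calls to the robot, and variables do not carry over. Pictures are saved under pics/ and viewed, at most 14 in all, crops included, and the job is handed in when it is done.

```bash
ls; mkdir -p pics
```

Run:
```python
from station import arm
import cv2,numpy as np
np.set_printoptions(precision=4,suppress=True)
for n in ("scene","side","wrist"):
    p=arm.camera_params(n); print(n,np.array(p["mtx"]),np.array(p["cam_to_world"]))
    cv2.imwrite(f"pics/{n}0.png",arm.grab_frame(n)[:,:,::-1])
print(arm.state())
```

```text
pics
station.py
scene [[370.3154   0.     317.3628]
 [  0.     370.3154 199.8292]
 [  0.       0.       1.    ]] [[-0.596   0.656  -0.4631  0.9468]
 [ 0.8029  0.4802 -0.3532  0.2564]
 [-0.0093 -0.5824 -0.8129  0.836 ]
 [ 0.      0.      0.      1.    ]]
side [[393.8276   0.     317.0319]
 [  0.     393.8276 198.9613]
 [  0.       0.       1.    ]] [[-0.949  -0.2365  0.2086  0.2906]
 [-0.3153  0.7105 -0.6291  0.6427]
 [ 0.0006 -0.6628 -0.7488  0.9614]
 [ 0.      0.      0.      1.    ]]
wrist [[309.7069   0.     315.8453]
 [  0.     309.7069 203.0496]
 [  0.       0.       1.    ]] [[ 0.3565 -0.9003 -0.2497  0.2856]
 [-0.9343 -0.3439 -0.0938 -0.559 ]
 [-0.0015  0.2667 -0.9638  0.3728]
 [ 0.      0.      0.      1.    ]]
{'time_s': 0.15, 'q': array([-1.2074,  0.3535,  1.6339,  0.    ,  1.1552, -0.0025]), 'joint_velocities': array([-0.0011, -0.0021, -0.0017,  0.0001,  0.    , -0.0009]), 'joint_efforts': array([  0.0025, -60.5637, -34.2338,   0.0001,   0.0061,   0.    ]), 'position': array([ 0.2235, -0.5833,  0.2447]), 'orientation': array([ 0.9833,  0.1819, -0.0001, -0.0005]), 'ft_force': array([-1.4294,  0.0808,  0.3289]), 'ft_torque': array([ 0.0208, -0.0084, -0.0355]), 'grasp_force': 0.0, 'grip_width': 0.08520580700100147}
```
View pics/scene0.png

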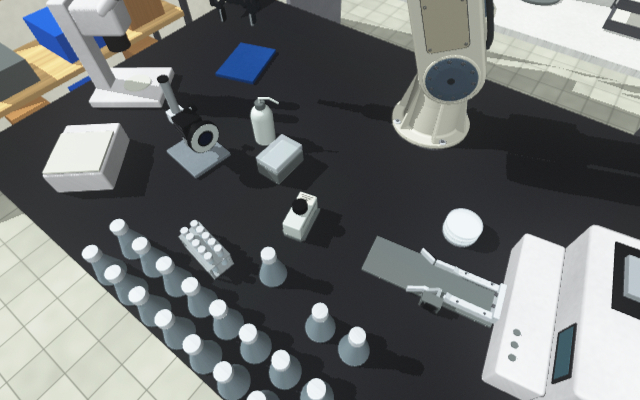

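View pics/side0.png

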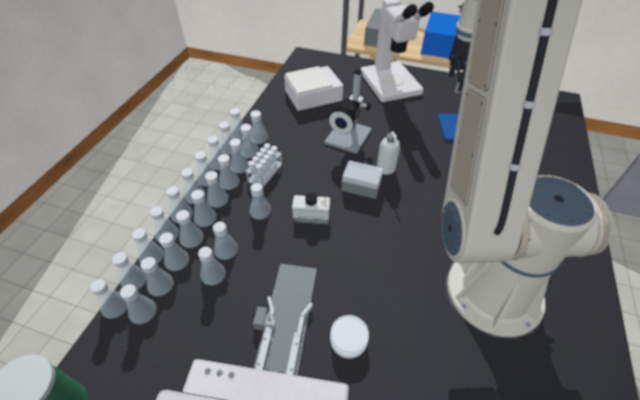

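The scene view shows the cassette near (300,215) with its cap at (300,205), the inspection camera's lens at (204,138), and the bay with its apron at (375,255) running to (500,305). The side view shows the cassette at (311,208), the lens at (341,123) and the bay around (285,320). I'll enlarge crops of these.

Run:
```python
import cv2,numpy as np
def crop(n,x,y,w,h,s):
    im=cv2.imread(f"pics/{n}0.png")[y:y+h,x:x+w]
    im=cv2.resize(im,None,fx=s,fy=s,interpolation=cv2.INTER_CUBIC)
    for v in range((x+9)//10*10,x+w,10):
        cv2.line(im,((v-x)*s,0),((v-x)*s,5 if v%50 else 14),(0,255,255),1)
        if v%20==0: cv2.putText(im,str(v),((v-x)*s-8,16),0,.3,(0,255,255),1)
    for v in range((y+9)//10*10,y+h,10):
        cv2.line(im,(0,(v-y)*s),(5,(v-y)*s),(0,255,255),1)
        if v%20==0: cv2.putText(im,str(v),(6,(v-y)*s+3),0,.3,(0,255,255),1)
    return im
a=crop("scene",270,180,66,66,6);b=crop("side",280,180,66,66,6)
c=crop("scene",150,65,100,66+50,3);
d=crop("side",310,60,80,100,4)
def pad(i,w,h): 
    o=np.zeros((h,w,3),np.uint8); i=i[:h,:w]; o[:i.shape[0],:i.shape[1]]=i; return o
c=crop("scene",150,70,110,115,3); d=crop("side",310,60,80,95,3)
cv2.imwrite("pics/c1.png",np.vstack([np.hstack([a[:250+146],b]),])) 
cv2.imwrite("pics/c2.png",np.hstack([pad(crop("scene",155,70,80,115,5),400,575),pad(crop("side",315,60,80,115,5),400,575)]))
cv2.imwrite("pics/c3.png",crop("scene",355,225,160,110,5))
```

View pics/c1.png

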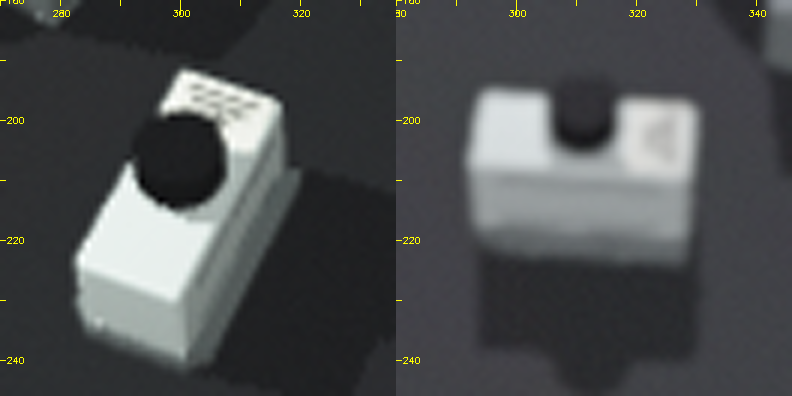

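View pics/c2.png

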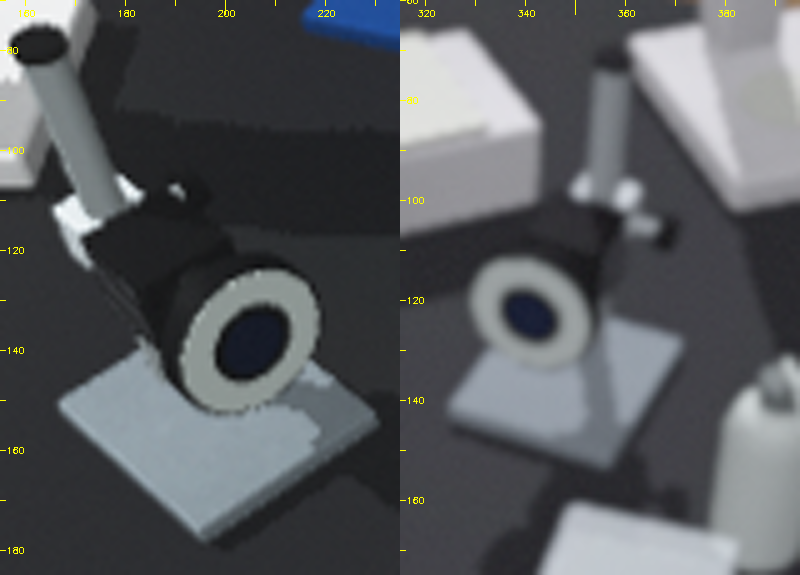

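View pics/c3.png

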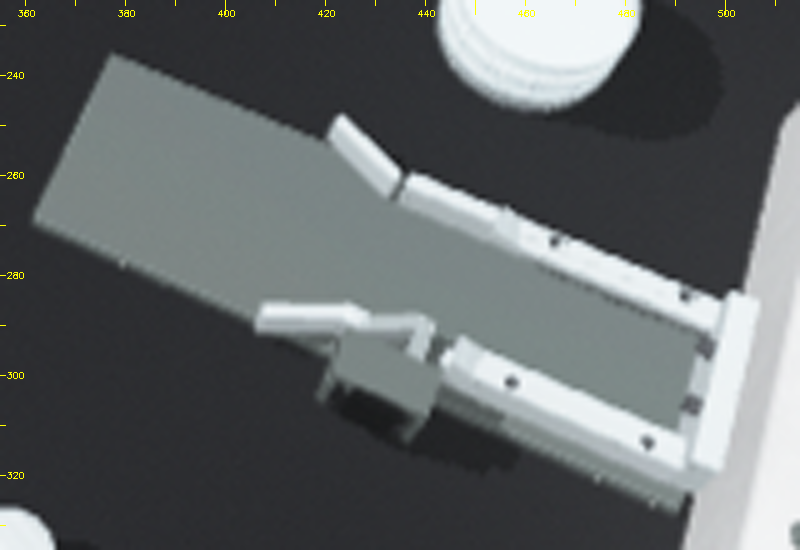

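The crops show the following.
- **Cassette top corners, scene:** the label end is at (300,191.5) and (316.5,197). The nose is at (283,224.5) and (300,230).
- **Cassette, side:** the label end is on the right.
- **Lens:** (205.5,138) in scene and (341,122.5) in side. The column top is at (163,79) and (358,71).
- **Apron corners:** (378,235.5) and (361.5,269.5). The deck runs towards the dispenser at lower right.

Create h.py:
```python
from station import arm
import numpy as np
from scipy.optimize import least_squares
from scipy.spatial.transform import Rotation as R
np.set_printoptions(precision=4,suppress=True)
P={n:(np.array(arm.camera_params(n)["mtx"]),np.array(arm.camera_params(n)["cam_to_world"])) for n in("scene","side")}
def proj(p,n,par=None):
    K,T=par or P[n]; c=T[:3,:3].T@(np.asarray(p)-T[:3,3])
    if n=="wrist":
        r=np.hypot(c[0],c[1]); th=np.arctan2(r,c[2]); return K[:2,2]+K[0,0]*th*c[:2]/r
    return (K@c)[:2]/c[2]
def world(v,p): # v = x,y,yaw
    c,s=np.cos(v[2]),np.sin(v[2]); return [v[0]+c*p[0]-s*p[1],v[1]+s*p[0]+c*p[1],p[2]]
def fit(obs,v0): # obs: (cam,par,point,pixel,[mask])
    f=lambda v:np.concatenate([proj(world(v,o[2]),o[0],o[1])-o[3] for o in obs])
    r=least_squares(f,v0,loss="soft_l1"); print(r.x,"deg",np.degrees(r.x[2]),"res",r.fun.round(1)); return r.x
def back(px,n,z):
    K,T=P[n]; d=T[:3,:3]@np.linalg.inv(K)@[*px,1]; return T[:3,3]+d*(z-T[2,3])/d[2]
```

Run:
```python
from h import *
S="scene";D="side"
o=[(S,None,p,np.array(q)) for p,q in [((-.055,-.025,.06),(300,191.5)),((-.055,.025,.06),(316.5,197)),((.055,-.025,.06),(283,224.5)),((.055,.025,.06),(300,230))]]
print("label",back((308,194),S,.06),"nose",back((291.5,227),S,.06),"cap",back((300.5,203.5),S,.085))
a=back((308,194),S,.06);b=back((291.5,227),S,.06);d=b-a
v0=[*(a+b)[:2]/2,np.arctan2(d[1],d[0])]
fit(o,v0)
yl=(D,None)
o2=o+[(D,None,p,np.array(q)) for p,q in [((-.055,-.025,.06),(329.5,196.5)),((-.055,.025,.06),(328.5,210)),((.055,-.025,.06),(294,195)),((.055,.025,.06),(292.5,208))]]
fit(o2,v0)
lo=[(S,None,(.056,0,.125),(205.5,138)),(D,None,(.056,0,.125),(341,122.5)),(S,None,(-.075,0,.252),(163.5,78.5)),(D,None,(-.075,0,.252),(357.5,71)),
(S,None,(.045,.065,.014),(230,154.5)),(S,None,(.045,-.065,.014),(195.5,177)),(S,None,(-.105,-.065,.014),(167,150.5))]
l=back((205.5,138),S,.125);c=back((163.5,78.5),S,.252);d=l-c;print(l,c)
v=fit(lo,[*(c+.57*d)[:2],np.arctan2(d[1],d[0])]);print("lens",world(v,(.056,0,.125)))
a=back((378,235.5),S,.01);b=back((361.5,269.5),S,.01);e=back((420,252.3),S,.01);print("apron corners",a,b,e,np.linalg.norm(a-b))
e=e-a
print("bay yaw", np.arctan2(e[1],e[0]), np.arctan2(*(lambda d:(d[0],-d[1]))(a-b)))
```

```text
label [ 0.5041 -0.1116  0.06  ] nose [ 0.6079 -0.0831  0.06  ] cap [ 0.5526 -0.0969  0.085 ]
[ 0.5564 -0.0968  0.2597] deg 14.878420481398695 res [-0.4 -0.4  0.8 -0.3 -1.1 -0.1  0.6  0.8]
[ 0.5555 -0.0967  0.2593] deg 14.857633547830865 res [-0.2 -0.6  1.  -0.5 -0.8 -0.3  0.8  0.5 -0.2  0.3  0.1 -0.8 -0.3  0.1
 -0.5 -0.5]
[ 0.5552 -0.4177  0.125 ] [ 0.5402 -0.541   0.252 ]
[ 0.55   -0.4686  1.4366] deg 82.30832173577232 res [ 0.6  1.2 -0.8  0.7 -0.4 -0.3  0.1  0.2  1.  -1.9 -0.5 -0.3 -0.7 -0.3]
lens [np.float64(0.557472460098447), np.float64(-0.41312982803346643), 0.125]
apron corners [0.4747 0.0899 0.01  ] [0.5794 0.1069 0.01  ] [0.4543 0.1988 0.01  ] 0.10610673478135287
bay yaw 1.7556241673052488 -1.409919328768491
```

View pics/wrist0.png

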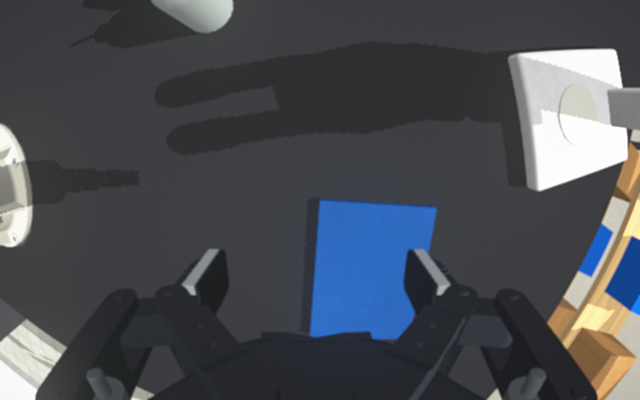

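Add to h.py:
```python
def delta(x,y,z,phi=None):
    s=arm.state(); Rt=R.from_quat(s["orientation"]); p=s["position"]
    X=Rt.as_matrix()[:,0]; ph=np.arctan2(X[1],X[0])
    print("t",s["time_s"],"p",p,"phi",ph,"tilt z",Rt.as_matrix()[:,2],"q6",s["q"][5],"grip",s["grip_width"],"F",s["ft_force"])
    print("trans tool",Rt.inv().apply(np.array([x,y,z])-p))
    if phi is not None:
        d=R.from_matrix(np.array([[np.cos(phi),np.sin(phi),0],[np.sin(phi),-np.cos(phi),0],[0,0,-1]]).T)
        r=(Rt.inv()*d).as_rotvec(); print("rotvec tool",r,"trans after rot",d.inv().apply(np.array([x,y,z])-p))
```

Run:
```python
from h import *
print("tipbox",back((280,150),"scene",.069),"wash",back((263,118),"scene",.12),"dish",back((462,225),"scene",.048),"flask",back((269,253),"scene",.113),"rack",back((205,245),"scene",.08))
delta(.5555,-.0967,.2,np.radians(125))
```

```text
tipbox [ 0.4331 -0.2651  0.069 ] wash [ 0.4009 -0.3488  0.12  ] dish [0.3472 0.25   0.048 ] flask [ 0.7117 -0.0578  0.113 ] rack [ 0.7732 -0.2054  0.08  ]
t 0.15 p [ 0.2235 -0.5833  0.2447] phi 0.36587004012306235 tilt z [-0.0004  0.0009 -1.    ] q6 -0.002450325613864247 grip 0.08520580700100147 F [-1.4294  0.0808  0.3289]
trans tool [ 0.4842 -0.3356  0.0451]
rotvec tool [-0.0007 -0.0009 -1.8158] trans after rot [0.2082 0.5511 0.0447]
```

Units first: shifts go in shares of 50 mm and turns go in units of 0.2 rad. So 0.0346 m is 0.692, -0.024 m is -0.48.

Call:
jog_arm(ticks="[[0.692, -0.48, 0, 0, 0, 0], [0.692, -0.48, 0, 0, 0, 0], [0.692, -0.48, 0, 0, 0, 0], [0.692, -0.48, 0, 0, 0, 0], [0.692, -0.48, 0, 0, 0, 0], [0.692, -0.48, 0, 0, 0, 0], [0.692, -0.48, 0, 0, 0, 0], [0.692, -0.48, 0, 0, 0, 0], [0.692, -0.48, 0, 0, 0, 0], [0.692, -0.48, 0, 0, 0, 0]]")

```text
refused: ticks: the value is not of type 'string' (schema: type "string"). Nothing was moved.
```

The call was refused and nothing moved: it wants rows parted by semicolons, with the numbers parted by commas. Same move again in that form.

Call:
jog_arm(ticks="0.692,-0.48,0,0,0,0;0.692,-0.48,0,0,0,0;0.692,-0.48,0,0,0,0;0.692,-0.48,0,0,0,0;0.692,-0.48,0,0,0,0;0.692,-0.48,0,0,0,0;0.692,-0.48,0,0,0,0;0.692,-0.48,0,0,0,0;0.692,-0.48,0,0,0,0;0.692,-0.48,0,0,0,0")

```text
time_s: 1.15
position: [0.4614, -0.2342, 0.2452]
orientation: [0.983, 0.182, -0.0, -0.0]
ft_force: [0.3, 0.1, 0.4]
grip_width: 0.0852
grasp_force: 0.0
```

Call:
jog_arm(ticks="0.692,-0.48,0,0,0,0;0.692,-0.48,0,0,0,0;0.692,-0.48,0,0,0,0;0.692,-0.48,0,0,0,0;0,0,0,0,0,-0.7;0,0,0,0,0,-0.7;0,0,0,0,0,-0.7;0,0,0,0,0,-0.7;0,0,0,0,0,-0.7;0,0,0,0,0,-0.7")

```text
time_s: 2.15
position: [0.5555, -0.0965, 0.245]
orientation: [0.822, 0.569, -0.0, -0.0]
ft_force: [0.6, 0.2, -1.1]
grip_width: 0.0854
grasp_force: 0.0
```

Call:
jog_arm(ticks="0,0,0,0,0,-0.7;0,0,0,0,0,-0.7;0,0,0,0,0,-0.7;0,0,0,0,0,-0.7;0,0,0,0,0,-0.7;0,0,0,0,0,-0.7;0,0,0,0,0,-0.675;0,0,0,0,0,0;0,0,0,0,0,0")

```text
time_s: 3.05
position: [0.5556, -0.0966, 0.2451]
orientation: [0.464, 0.886, -0.0, -0.0]
ft_force: [0.7, 0.6, -0.1]
grip_width: 0.0858
grasp_force: 0.0
```

Run:
```python
from h import *
import cv2
delta(.5555,-.0967,.2,np.radians(125))
w=arm.camera_params("wrist");np.savez("w1.npz",K=w["mtx"],T=w["cam_to_world"])
cv2.imwrite("pics/wrist1.png",arm.grab_frame("wrist")[:,:,::-1])
```

```text
t 3.05 p [ 0.5556 -0.0966  0.2451] phi 2.176803563751639 tilt z [-0.0003  0.0001 -1.    ] q6 -0.7808331532527328 grip 0.08580701023029702 F [ 0.6681  0.6161 -0.0714]
trans tool [-0.     -0.0001  0.0451]
rotvec tool [-0.0002 -0.0002 -0.0049] trans after rot [-0.     -0.0001  0.0451]
```

View pics/wrist1.png

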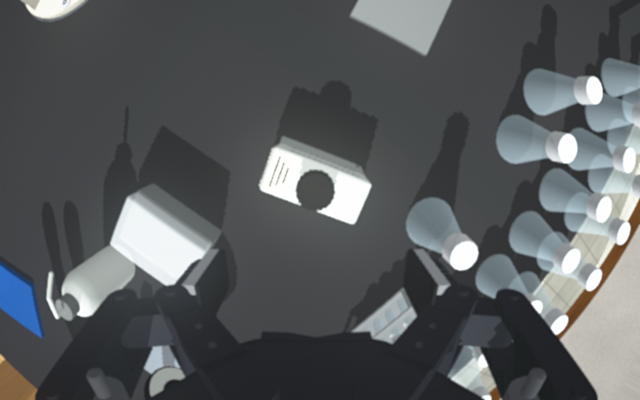

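The wrist view shows the cassette with its cap at about (315,190), the label end to the left, and fingers clear on either side of it. I'll refine the position from the white outline and the cap blob.

Run:
```python
from h import *
import cv2
w=np.load("w1.npz");par=(w["K"],w["T"]);im=cv2.imread("pics/wrist1.png")
g=cv2.cvtColor(im,6)[120:240,240:390]
m=(g>205).astype(np.uint8)
c=max(cv2.findContours(m,0,2)[0],key=cv2.contourArea);r=cv2.minAreaRect(c);print("rect",r[0][0]+240,r[0][1]+120,r[1],r[2]);print(cv2.approxPolyDP(cv2.convexHull(c),3,True)[:,0]+[240,120])
k=cv2.findContours(((g<30)).astype(np.uint8),0,2)[0]
for c in k:
    a=cv2.contourArea(c)
    if a>150: print("dark",a,np.array(cv2.minEnclosingCircle(c)[0])+[240,120],cv2.minEnclosingCircle(c)[1])
v=[.5555,-.0967,.2593]
for p in [(-.055,-.025,.06),(-.055,.025,.06),(.055,.025,.06),(.055,-.025,.06),(0,0,.085),(0,0,.06)]: print(p,proj(world(v,p),"wrist",par))
```

```text
rect 314.3630142211914 185.69863891601562 (105.10295104980469, 46.23125457763672) 20.556045532226562
[[272 149]
 [285 150]
 [369 183]
 [355 221]
 [350 223]
 [263 191]
 [260 184]]
(-0.055, -0.025, 0.06) [259.0577 190.7091]
(-0.055, 0.025, 0.06) [273.7824 145.6298]
(0.055, 0.025, 0.06) [374.1022 181.596 ]
(0.055, -0.025, 0.06) [356.5388 224.3668]
(0, 0, 0.085) [316.4135 191.5082]
(0, 0, 0.06) [316.3919 185.97  ]
```

Scaled: 0.04 m is 0.8, 0.024 m is 0.48.

Call:
jog_arm(ticks="0,0,0.8,0,0,0;0,0,0.8,0,0,0;0,0,0.8,0,0,0;0,0,0.48,0,0,0;0,0,0.24,0,0,0;0,0,0.24,0,0,0;0,0,0,0,0,0;0,0,0,0,0,0")

```text
time_s: 3.9
position: [0.5564, -0.0967, 0.0781]
orientation: [0.462, 0.887, 0.0, 0.001]
ft_force: [0.5, -0.0, 0.9]
grip_width: 0.0853
grasp_force: 0.0
```

Call:
jog_arm(ticks="0,0,0,0,0,0;0,0,0,0,0,0;0,0,0,0,0,0;0,0,0,0,0,0;0,0,0,0,0,0;0,0,0,0,0,0;0,0,0,0,0,0;0,0,0,0,0,0", aperture=0)

```text
time_s: 4.7
position: [0.5562, -0.0967, 0.0782]
orientation: [0.462, 0.887, 0.0, 0.0]
ft_force: [-1.9, 0.2, 7.3]
grip_width: 0.036
grasp_force: 59.3
```

Run:
```python
from h import *
print(arm.state()["ft_torque"]);delta(.5555,-.0967,.2)
```

```text
[0.0559 0.336  0.0251]
t 4.7 p [ 0.5562 -0.0967  0.0782] phi 2.18080150000064 tilt z [ 0.001  -0.0002 -1.    ] q6 -0.7847631415584821 grip 0.03600038813937887 F [-1.8866  0.1904  7.2646]
trans tool [ 0.0003 -0.0005 -0.1218]
```

Call:
jog_arm(ticks="0,0,-0.24,0,0,0;0,0,-0.4,0,0,0;0,0,-0.6,0,0,0;0,0,-0.4,0,0,0;0,0,-0.2,0,0,0;0,0,0,0,0,0;0,0,0,0,0,0")

```text
time_s: 5.4
position: [0.5551, -0.0965, 0.1687]
orientation: [0.462, 0.887, -0.0, -0.0]
ft_force: [-0.1, -0.3, -3.7]
grip_width: 0.0357
grasp_force: 60.5
```

Run:
```python
from h import *
import cv2
delta(.5562,-.0967,.17)
w=arm.camera_params("wrist");np.savez("w2.npz",K=w["mtx"],T=w["cam_to_world"])
a=arm.grab_frame("wrist")[:,:,::-1];b=arm.grab_frame("scene")[:,:,::-1]
cv2.imwrite("pics/wrist2.png",a);cv2.imwrite("pics/scene2.png",b)
cv2.imwrite("pics/v2.png",np.hstack([cv2.resize(a[150:350,220:420],None,fx=2,fy=2,interpolation=2),cv2.resize(b[150:250,250:350],None,fx=4,fy=4,interpolation=2)]))
```

```text
t 5.4 p [ 0.5551 -0.0965  0.1687] phi 2.1808079342682483 tilt z [-0.0009  0.0002 -1.    ] q6 -0.7848042572958712 grip 0.03570347431168065 F [-0.0604 -0.2877 -3.6644]
trans tool [-0.0008  0.0008 -0.0013]
```

View pics/v2.png

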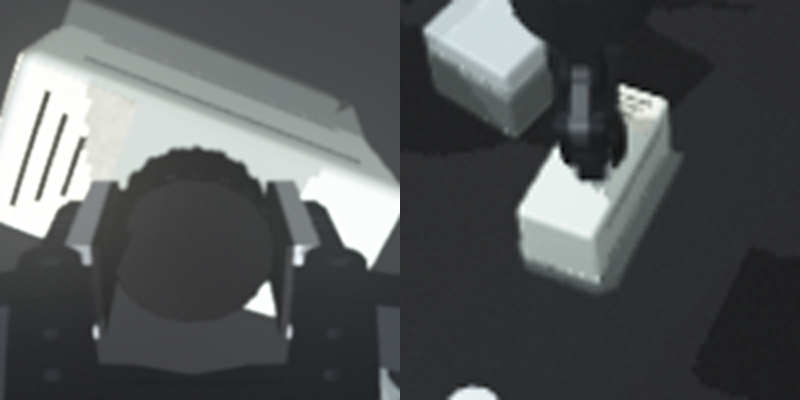

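The left panel shows the cap between the pads, with the label-end top-left corner near wrist pixel (231,177) and the shoe's chamfer near (392,202). In the right panel the cassette hangs upright, with nose corners near scene (280,202) and (299.5,209.5).

Run:
```python
from h import *
import cv2
w=np.load("w2.npz");par=(w["K"],w["T"])
H=.0905
S="scene"
o=[(S,None,(.055,-.025,.06+H),np.array((279.7,202))),(S,None,(.055,.025,.06+H),np.array((299.7,209.5))),(S,None,(-.055,.025,.06+H),np.array((317,174.2)))]
v=fit(o,[.5555,-.0967,.25])
W="wrist"
ow=[(W,par,(-.055,.025,.06+H),np.array((230.5,176.5))),(W,par,(.045,.033,.01+H),np.array((391.5,202)))]
v=fit(ow,v); fit(o+ow,v)
im=cv2.imread("pics/wrist2.png");o=[]
for vv in ([.5551,-.0965,.24],[.5551,-.0965,.26]):
    print([proj(world(vv,p),W,par).round(1) for p in [(-.055,.025,.06+H),(-.055,.033,.01+H),(.045,.033,.01+H),(0,.033,.01+H)]])
g=cv2.cvtColor(im,6)
# shoe far edge: first bright step along columns
gr=cv2.GaussianBlur(g,(3,3),0).astype(float); pts=[]
for x in range(265,385,5):
    c=gr[140:215,x]; d=np.diff(c); y=np.argmax(d>8); pts.append((x,140+y,d[y]))
p=np.array(pts); print(p[:,:2].astype(int).tolist())
```

```text
[ 0.554  -0.0966  0.2674] deg 15.323068795607425 res [-0.4  0.7 -0.1 -0.3  0.5 -0.4]
[ 0.5557 -0.0975  0.2576] deg 14.760553394719045 res [-1.1 -0.2  4.9  0.4]
[ 0.5555 -0.0975  0.2591] deg 14.84267496685546 res [-1.2  0.8 -1.  -0.  -0.1 -0.1 -1.6 -0.3  4.5  0.1]
[array([230.8, 172.4]), array([255.3, 147.7]), array([396.8, 202. ]), array([335.2, 177.7])]
[array([229.3, 174.2]), array([253.8, 149. ]), array([396.5, 200.5]), array([334.2, 177.4])]
[[265, 150], [270, 152], [275, 153], [280, 155], [285, 157], [290, 159], [295, 161], [300, 163], [305, 165], [310, 167], [315, 169], [320, 170], [325, 173], [330, 174], [335, 177], [340, 178], [345, 180], [350, 182], [355, 184], [360, 186], [365, 188], [370, 190], [375, 192], [380, 194]]
```

Run:
```python
from h import *
delta(.5805,-.2397,.1705,3.373)
```

```text
t 5.5 p [ 0.5549 -0.0965  0.168 ] phi 2.1807927616499727 tilt z [-0.0021  0.0004 -1.    ] q6 -0.7848184048722973 grip 0.036122381660427645 F [-0.3567 -0.2719 -3.0673]
trans tool [-0.1321 -0.0611 -0.0026]
rotvec tool [-0.0004 -0.0023 -1.1922] trans after rot [ 0.0079 -0.1453 -0.0025]
```

Scaled: -0.0025 m is -0.05, -0.033 m is -0.66, -0.14 rad is -0.7.

Call:
jog_arm(ticks="-0.33,-0.152,-0.05,0,0,0;-0.66,-0.306,0,0,0,0;-0.66,-0.306,0,0,0,0;-0.66,-0.306,0,0,0,0;-0.332,-0.152,0,0,0,0;0,0,0,0,0,-0.5;0,0,0,0,0,-0.7;0,0,0,0,0,-0.7;0,0,0,0,0,-0.7;0,0,0,0,0,-0.7")

```text
time_s: 6.5
position: [0.5809, -0.2402, 0.171]
orientation: [0.147, 0.989, 0.0, -0.001]
ft_force: [-0.8, 0.9, -3.0]
grip_width: 0.0361
grasp_force: 60.5
```

Call:
jog_arm(ticks="0,0,0,0,0,-0.7;0,0,0,0,0,-0.7;0,0,0,0,0,-0.7;0,0,0,0,0,-0.55;0,0,0,0,0,0;0,0,0,0,0,0;0,0,0,0,0,0")

```text
time_s: 7.2
position: [0.5812, -0.24, 0.1715]
orientation: [-0.113, 0.994, 0.0, -0.0]
ft_force: [0.7, -0.0, -3.1]
grip_width: 0.0362
grasp_force: 60.5
```

Run:
```python
from h import *
import cv2
delta(.5805,-.2397,.1705,3.373)
w=arm.camera_params("wrist");np.savez("w3.npz",K=w["mtx"],T=w["cam_to_world"])
a=arm.grab_frame("wrist")[:,:,::-1];b=arm.grab_frame("scene")[:,:,::-1];c=arm.grab_frame("side")[:,:,::-1]
cv2.imwrite("pics/wrist3.png",a);cv2.imwrite("pics/scene3.png",b);cv2.imwrite("pics/side3.png",c)
cv2.imwrite("pics/v3.png",np.vstack([np.hstack([cv2.resize(b[70:220,150:300],(400,400),interpolation=2),cv2.resize(c[60:200,290:430],(400,400),interpolation=2)]),]))
```

```text
t 7.2 p [ 0.5812 -0.24    0.1715] phi -2.9149717491536573 tilt z [-0.0005  0.0002 -1.    ] q6 -2.19141362601354 grip 0.03615999021434432 F [ 0.7396 -0.0109 -3.1241]
trans tool [0.0006 0.0004 0.001 ]
rotvec tool [ 0.0003 -0.0004 -0.0048] trans after rot [0.0006 0.0004 0.001 ]
```

View pics/v3.png

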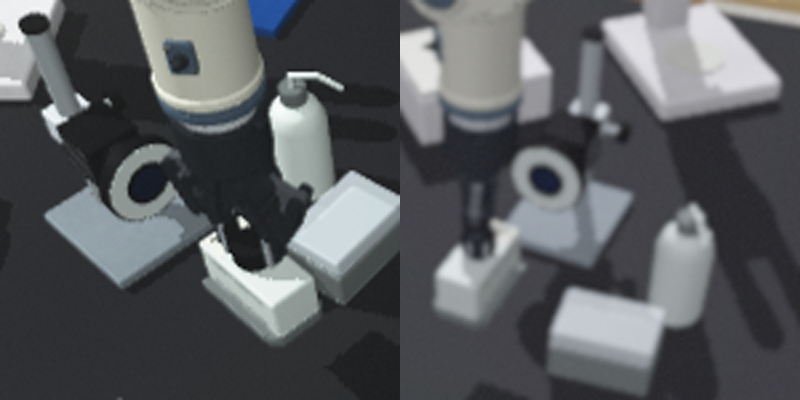

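The scene and side views show the label end facing the lens, the cassette upright and clear of both camera and tip box. I'll hold here, then go on to the other sides.

Scaled: 0.0005 m is 0.01.

Call:
jog_arm(ticks="0,0,0.01,0,0,0;0,0,0,0,0,0;0,0,0,0,0,0;0,0,0,0,0,0;0,0,0,0,0,0;0,0,0,0,0,0;0,0,0,0,0,0;0,0,0,0,0,0;0,0,0,0,0,0;0,0,0,0,0,0")

```text
time_s: 8.35
position: [0.5813, -0.2399, 0.1713]
orientation: [-0.114, 0.993, -0.0, -0.0]
ft_force: [-1.1, 0.1, -3.4]
grip_width: 0.0359
grasp_force: 60.5
```

Call:
jog_arm(ticks="0,0,0,0,0,0;0,0,0,0,0,0;0,0,0,0,0,0;0,0,0,0,0,0;0.106,-0.28,0,0,0,0;0.106,-0.28,0,0,0,0;0,0,0,0,0,0.5;0,0,0,0,0,0.7;0,0,0,0,0,0.7;0,0,0,0,0,0.7")

```text
time_s: 9.35
position: [0.5771, -0.271, 0.1713]
orientation: [0.148, 0.989, -0.0, 0.0]
ft_force: [0.7, 0.3, -2.2]
grip_width: 0.0364
grasp_force: 60.7
```

Call:
jog_arm(ticks="0,0,0,0,0,0.7;0,0,0,0,0,0.7;0,0,0,0,0,0.7;0,0,0,0,0,0.7;0,0,0,0,0,0.7;0,0,0,0,0,0.7;0,0,0,0,0,0.7;0,0,0,0,0,0.355;0,0,0,0,0,0;0,0,0,0,0,0")

```text
time_s: 10.35
position: [0.5772, -0.2704, 0.1713]
orientation: [0.621, 0.784, -0.0, 0.0]
ft_force: [0.1, 0.7, -2.6]
grip_width: 0.036
grasp_force: 60.7
```

Run:
```python
from h import *
delta(.557+.145*.134,-.413+.145*.991,.1705,3.373-np.pi/2)
```

```text
t 10.35 p [ 0.5772 -0.2704  0.1713] phi 1.8014712161934376 tilt z [-0.     -0.0001 -1.    ] q6 -0.6710505026124238 grip 0.03597037407692741 F [ 0.0842  0.7394 -2.6492]
trans tool [ 0.0013 -0.0005  0.0008]
rotvec tool [-0.0001  0.0001 -0.0007] trans after rot [ 0.0013 -0.0005  0.0008]
```

Call:
jog_arm(ticks="0,0,0,0,0,0;0,0,0,0,0,0;0,0,0,0,0,0;0,0,0,0,0,0;0,0,0,0,0,0;0,0,0,0,0,0;0,0,0,0,0,0;0,0,0,0,0,0;0,0,0,0,0,0;0,0,0,0,0,0")

```text
time_s: 11.35
position: [0.5774, -0.2696, 0.1713]
orientation: [0.622, 0.783, -0.0, 0.0]
ft_force: [0.0, -0.6, -3.5]
grip_width: 0.0364
grasp_force: 60.7
```

Call:
jog_arm(ticks="0,0,0,0,0,0;0,0,0,0,0,0;0,0,0,0,0,0;0,0,0,0,0,0;0.296,0.1,0.01,0,0,0;0.296,0.1,0,0,0,0;0,0,0,0,0,0.5;0,0,0,0,0,0.7;0,0,0,0,0,0.7;0,0,0,0,0,0.7")

```text
time_s: 12.35
position: [0.5805, -0.237, 0.1708]
orientation: [0.804, 0.595, 0.0, -0.0]
ft_force: [0.4, 0.5, -3.1]
grip_width: 0.0359
grasp_force: 60.7
```

Call:
jog_arm(ticks="0,0,0,0,0,0.7;0,0,0,0,0,0.7;0,0,0,0,0,0.7;0,0,0,0,0,0.7;0,0,0,0,0,0.7;0,0,0,0,0,0.7;0,0,0,0,0,0.7;0,0,0,0,0,0.355;0,0,0,0,0,0;0,0,0,0,0,0")

```text
time_s: 13.35
position: [0.5805, -0.2376, 0.1708]
orientation: [0.993, 0.116, -0.0, -0.0]
ft_force: [0.2, 1.0, -3.2]
grip_width: 0.0358
grasp_force: 60.7
```

Run:
```python
from h import *
delta(.557+.175*.134,-.413+.175*.991,.1705,3.373-np.pi)
```

```text
t 13.35 p [ 0.5805 -0.2376  0.1708] phi 0.23177416528850545 tilt z [-0.0001  0.0002 -1.    ] q6 0.9479568417563132 grip 0.03582416824286775 F [ 0.2123  0.9615 -3.2323]
trans tool [-0.0005  0.0019  0.0003]
rotvec tool [-0.0002  0.0001  0.0004] trans after rot [-0.0005  0.0019  0.0003]
```

Call:
jog_arm(ticks="0,0,0,0,0,0;0,0,0,0,0,0;0,0,0,0,0,0;0,0,0,0,0,0;0,0,0,0,0,0;0,0,0,0,0,0;0,0,0,0,0,0;0,0,0,0,0,0;0,0,0,0,0,0;0,0,0,0,0,0")

```text
time_s: 14.35
position: [0.5804, -0.2385, 0.1708]
orientation: [0.993, 0.114, -0.0, -0.0]
ft_force: [-0.1, 0.4, -2.7]
grip_width: 0.0364
grasp_force: 60.7
```

Call:
jog_arm(ticks="0,0,0,0,0,0;0,0,0,0,0,0;0,0,0,0,0,0;0,0,0,0,0,0;-0.106,0.29,0,0,0,0;-0.106,0.29,0,0,0,0;0,0,0,0,0,0.5;0,0,0,0,0,0.7;0,0,0,0,0,0.7;0,0,0,0,0,0.7")

```text
time_s: 15.35
position: [0.5764, -0.2706, 0.1708]
orientation: [0.989, -0.148, 0.0, 0.0]
ft_force: [-0.7, 0.2, -2.5]
grip_width: 0.0359
grasp_force: 60.8
```

Call:
jog_arm(ticks="0,0,0,0,0,0.7;0,0,0,0,0,0.7;0,0,0,0,0,0.7;0,0,0,0,0,0.7;0,0,0,0,0,0.7;0,0,0,0,0,0.7;0,0,0,0,0,0.7;0,0,0,0,0,0.355;0,0,0,0,0,0;0,0,0,0,0,0")

```text
time_s: 16.35
position: [0.5765, -0.2701, 0.1708]
orientation: [0.784, -0.621, 0.0, 0.0]
ft_force: [-0.1, 0.4, -2.5]
grip_width: 0.0357
grasp_force: 60.8
```

Run:
```python
from h import *
delta(.557+.145*.134,-.413+.145*.991,.1705,3.373-1.5*np.pi)
```

```text
t 16.35 p [ 0.5765 -0.2701  0.1708] phi -1.340553907796715 tilt z [ 0.     -0.0002 -1.    ] q6 2.4710855659351854 grip 0.03574800905706685 F [-0.0788  0.4497 -2.4874]
trans tool [-0.0007 -0.0001  0.0003]
rotvec tool [ 0.     -0.0002 -0.0012] trans after rot [-0.0007 -0.0001  0.0003]
```

Call:
jog_arm(ticks="0,0,0,0,0,0;0,0,0,0,0,0;0,0,0,0,0,0;0,0,0,0,0,0;0,0,0,0,0,0;0,0,0,0,0,0;0,0,0,0,0,0;0,0,0,0,0,0;0,0,0,0,0,0;0,0,0,0,0,0")

```text
time_s: 17.35
position: [0.5767, -0.2691, 0.1708]
orientation: [0.783, -0.622, 0.0, -0.0]
ft_force: [-0.8, 0.0, -4.1]
grip_width: 0.0363
grasp_force: 60.8
```

Call:
jog_arm(ticks="0,0,0,0,0,0;0,0,0,0,0,0;0,0,0,0,0,0;0,0,0,0,0,0;0,0,-0.6,0,0,0;0,0,-0.7,0,0,0;0,0,-0.7,0,0,0;-0.5,-0.04,0,0,0,0;-0.88,-0.088,0,0,0,0;-0.88,-0.088,0,0,0,0")

```text
time_s: 18.35
position: [0.5612, -0.1559, 0.271]
orientation: [0.783, -0.622, 0.0, -0.0]
ft_force: [0.7, 1.2, -3.2]
grip_width: 0.036
grasp_force: 61.2
```

Call:
jog_arm(ticks="-0.88,-0.088,0,0,0,0;-0.88,-0.088,0,0,0,0;-0.88,-0.088,0,0,0,0;-0.88,-0.088,0,0,0,0;-0.8,-0.08,0,0,0,0;-0.44,-0.04,0,0,0,0;0,0,0,0,0,-0.5;0,0,0,0,0,-0.7;0,0,0,0,0,-0.7;0,0,0,0,0,-0.7")

```text
time_s: 19.35
position: [0.5317, 0.0713, 0.2707]
orientation: [0.92, -0.391, -0.003, -0.006]
ft_force: [0.3, 0.6, -3.3]
grip_width: 0.0363
grasp_force: 61.0
```

Call:
jog_arm(ticks="0,0,0,0,0,-0.7;0,0,0,0,0,-0.7;0,0,0,0,0,-0.7;0,0,0,0,0,-0.7;0,0,0,0,0,-0.7;0,0,0,0,0,-0.7;0,0,0,0,0,-0.7;0,0,0,0,0,-0.7;0,0,0,0,0,-0.7;0,0,0,0,0,-0.7")

```text
time_s: 20.35
position: [0.5317, 0.0711, 0.2707]
orientation: [0.956, 0.293, 0.001, -0.007]
ft_force: [0.0, 0.2, -3.5]
grip_width: 0.0358
grasp_force: 61.0
```

Call:
jog_arm(ticks="0,0,0,0,0,-0.7;0,0,0,0,0,-0.7;0,0,0,0,0,-0.7;0,0,0,0,0,-0.7;0,0,0,0,0,-0.7;0,0,0,0,0,-0.7;0,0,0,0,0,-0.7;0,0,0,0,0,0;0,0,0,0,0,0")

```text
time_s: 21.25
position: [0.5317, 0.0714, 0.2707]
orientation: [0.709, 0.705, 0.004, -0.005]
ft_force: [0.1, 0.7, -2.8]
grip_width: 0.0362
grasp_force: 61.0
```

Run:
```python
from h import *
import cv2
delta(.53,.08,.27,np.pi/2)
w=arm.camera_params("wrist");np.savez("w4.npz",K=w["mtx"],T=w["cam_to_world"])
a=arm.grab_frame("wrist")[:,:,::-1]
cv2.imwrite("pics/wrist4.png",a)
cv2.imwrite("pics/v4.png",cv2.resize(a[0:300,120:520],(800,600),interpolation=2))
```

```text
t 21.25 p [0.5317 0.0714 0.2707] phi 1.5660475741917965 tilt z [-0.0015  0.0137 -0.9999] q6 0.12078259579595628 grip 0.03615519339752478 F [ 0.1171  0.6722 -2.7974]
trans tool [ 0.0086 -0.0017  0.0008]
rotvec tool [-0.0015 -0.0137 -0.0047] trans after rot [ 0.0086 -0.0017  0.0007]
```

View pics/v4.png

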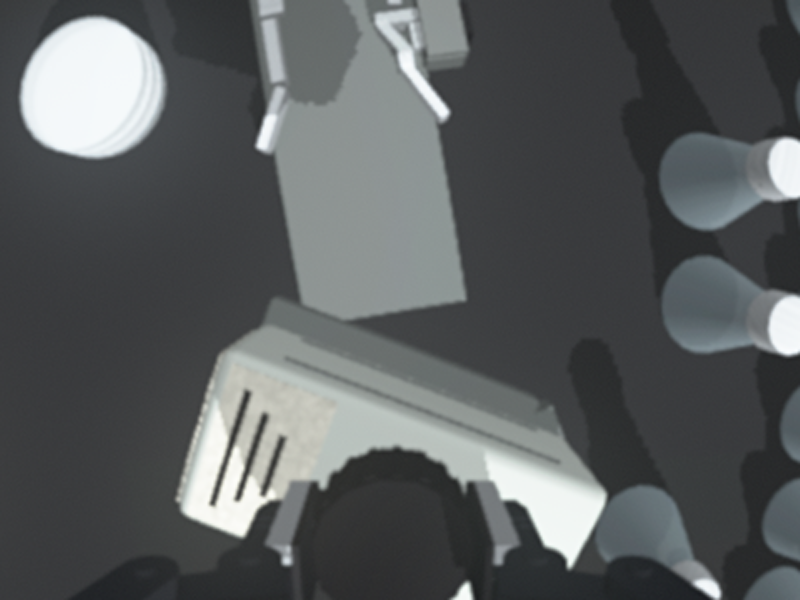

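The wrist view shows the apron ahead. Its right edge runs from crop pixel (438,125) to (466,299), its left edge from (276,155) to (301,300), and its front edge from (345,320) to (466,300). The catch block is on the right. I'll fit these edges at sub-pixel level and refit the cassette in hand from the shoe edge.

Add to h.py:
```python
def backw(px,par,z):
    K,T=par; d=np.asarray(px)-K[:2,2]; r=np.hypot(*d); th=r/K[0,0]
    d=T[:3,:3]@[*(d/r*np.sin(th)),np.cos(th)]; return T[:3,3]+d*(z-T[2,3])/d[2]
def edge(g,pts,axis): # subpixel edge near the line through 2 pts
    (x0,y0),(x1,y1)=pts; out=[]
    for t in np.linspace(.05,.95,25):
        x,y=x0+t*(x1-x0),y0+t*(y1-y0)
        s=np.arange(-5,5.1,.25); q=np.array([(x+u,y) if axis==0 else (x,y+u) for u in s],np.float32)
        import cv2
        v=cv2.remap(g,q[:,0].copy(),q[:,1].copy(),cv2.INTER_LINEAR)[:,0].astype(float)
        d=np.abs(np.gradient(v)); d[d<.5*d.max()]=0; out.append(q[0]+(q[-1]-q[0])*((d*s).sum()/d.sum()+5)/10)
    return np.array(out)
```

Run:
```python
from h import *
import cv2
w=np.load("w4.npz");par=(w["K"],w["T"]);g=cv2.GaussianBlur(cv2.cvtColor(cv2.imread("pics/wrist4.png"),6),(3,3),0)
L=[backw(p,par,.01) for p in edge(g,((259,82),(270,145)),0)]
Rr=[backw(p,par,.01) for p in edge(g,((340.5,70),(352,146)),0)]
F=[backw(p,par,.01) for p in edge(g,((296,159.5),(350,150.5)),1)]
L,Rr,F=map(np.array,(L,Rr,F))
def loc(v,P): c,s=np.cos(v[2]),np.sin(v[2]);d=P[:,:2]-v[:2];return np.c_[d@[c,s],d@[-s,c]]
f=lambda v:1000*np.r_[loc(v,L)[:,1]-.052,loc(v,Rr)[:,1]+.052,loc(v,F)[:,0]+.245]
r=least_squares(f,[.485,.34,1.745],loss="soft_l1");v=r.x;print("bay",v,"rms mm",np.sqrt((r.fun**2).mean()),[x.mean() for x in np.split(r.fun,3)])
for n,P_ in(("L",L),("R",Rr)): k=np.polyfit(P_[:,1],P_[:,0],1)[0];print(n,np.pi/2-np.arctan(k))
print("apron",world(v,(-.18,0,.01)),"home",world(v,(0,0,.01)), "scene check",proj(world(v,(-.245,.052,.01)),"scene"),proj(world(v,(-.245,-.052,.01)),"scene"),proj(world(v,(.0555,0,.042)),"scene"))
# cassette in hand
s=arm.state();H=s["position"][2]-.0782
E_=np.array([backw(p,par,H+.01) for p in edge(g,((264+8,151+2),(388,201)),1)])
k=np.polyfit(E_[:,0],E_[:,1],1);print("shoe edge yaw",np.arctan(k[0]),"phi",1.566,"axis offset of edge",np.polyval(k,s["position"][0])-s["position"][1],"expect",.033/np.cos(np.arctan(k[0])))
v3=[.5317,.0714,1.566-1.936];print([proj(world(v3,(x,.033,.01+H)),"wrist",par).round(1) for x in(-.055,0,.045)])
```

```text
bay [0.4872 0.3382 1.7297] rms mm 0.399228465566345 [np.float64(-0.43713637222728385), np.float64(0.4418025322971198), np.float64(-0.0005904678658508189)]
L 1.733806167123484
R 1.7331028525720562
apron [np.float64(0.5156675638298494), np.float64(0.16047106790079552), 0.01] home [np.float64(0.4871904662323622), np.float64(0.3382041681168869), 0.01] scene check [377.3858 235.1113] [361.1294 268.3112] [497.5841 300.2461]
shoe edge yaw -0.39157481901360464 phi 1.566 axis offset of edge 0.0362525176432833 expect 0.03570233913791891
[array([255.9, 148.7]), array([335.6, 178.2]), array([397.3, 202.3])]
```

Run:
```python
from h import *
import cv2
for n,p,phi in((2,(.5551,-.0965,.1687),2.1808),(4,(.5317,.0714,.2707),1.566)):
    w=np.load(f"w{n}.npz");par=(w["K"],w["T"]);g=cv2.GaussianBlur(cv2.cvtColor(cv2.imread(f"pics/wrist{n}.png"),6),(3,3),0)
    px=edge(g,((272,153.5),(385,198)),1)
    for dz in(0,.01):
        E=np.array([backw(q,par,p[2]-.0782+dz) for q in px]);k=np.polyfit(E[:,0],E[:,1],1);a=np.arctan(k[0])
        print(n,dz,"edge yaw",a,"delta",phi-a,"perp dist",(np.polyval(k,p[0])-p[1])*np.cos(a),"fit rms",np.std(E[:,1]-np.polyval(k,E[:,0])))
```

```text
2 0 edge yaw 0.23439181748910556 delta 1.9464081825108945 perp dist 0.031404513479973285 fit rms 4.7766427991674365e-05
2 0.01 edge yaw 0.23439181748910573 delta 1.9464081825108943 perp dist 0.03293470388041091 fit rms 4.545249646701732e-05
4 0 edge yaw -0.3927981715036867 delta 1.9587981715036866 perp dist 0.03220296417285811 fit rms 0.00039100830748346277
4 0.01 edge yaw -0.3927981715036863 delta 1.9587981715036864 perp dist 0.033578565514740234 fit rms 0.0003721443943085536
```

Units first: shifts go in shares of 50 mm and turns go in units of 0.2 rad. So -0.14 rad is -0.7.

Call:
jog_arm(ticks="0,0,0,-0.0075,-0.0685,0;0,0,0,0,0,-0.5;0,0,0,0,0,-0.7;0,0,0,0,0,-0.7;0,0,0,0,0,-0.7;0,0,0,0,0,-0.7;0,0,0,0,0,-0.7;0,0,0,0,0,-0.7;0,0,0,0,0,-0.7;0,0,0,0,0,-0.7")

```text
time_s: 22.3
position: [0.5316, 0.0718, 0.2707]
orientation: [0.172, 0.985, -0.0, 0.0]
ft_force: [-0.1, -0.5, -3.1]
grip_width: 0.0358
grasp_force: 61.0
```

Call:
jog_arm(ticks="0,0,0,0,0,-0.7;0,0,0,0,0,-0.7;0,0,0,0,0,-0.7;0,0,0,0,0,-0.7;0,0,0,0,0,-0.7;0,0,0,0,0,-0.7;0,0,0,0,0,-0.27;0,0,0,0,0,0;0,0,0,0,0,0")

```text
time_s: 23.2
position: [0.5316, 0.0718, 0.2706]
orientation: [-0.267, 0.964, -0.0, -0.0]
ft_force: [0.6, -0.2, -2.4]
grip_width: 0.0361
grasp_force: 61.1
```

Run:
```python
from h import *
delta(.5153,.1604,.0892,3.68)
```

```text
t 23.2 p [0.5316 0.0718 0.2706] phi -2.600912549982127 tilt z [-0.0001 -0.0002 -1.    ] q6 -1.9797826095439195 grip 0.03612421814131889 F [ 0.613  -0.1716 -2.4106]
trans tool [-0.0317  0.0844  0.1814]
rotvec tool [-0.0002 -0.0002  0.0023] trans after rot [-0.0314  0.0844  0.1814]
```

Scaled: 0.045 m is 0.9, 0.04 m is 0.8, 0.002 rad is 0.01.

Call:
jog_arm(ticks="-0.21,0.562,0,0,0,0;-0.21,0.562,0,0,0,0;-0.21,0.562,0.4,0,0,0.01;0,0,0.9,0,0,0;0,0,0.9,0,0,0;0,0,0.8,0,0,0;0,0,0.4,0,0,0;0,0,0.17,0,0,0;0,0,0,0,0,0;0,0,0,0,0,0")

```text
time_s: 24.2
position: [0.5159, 0.1605, 0.0932]
orientation: [-0.267, 0.964, 0.0, 0.001]
ft_force: [0.5, -0.1, -2.4]
grip_width: 0.0357
grasp_force: 61.2
```

Call:
jog_arm(ticks="0,0,0.04,0,0,0;0,0,0,0,0,0;0,0,0,0,0,0")

```text
time_s: 24.5
position: [0.5154, 0.1603, 0.0909]
orientation: [-0.267, 0.964, 0.0, 0.001]
ft_force: [-0.6, 0.2, -2.4]
grip_width: 0.0361
grasp_force: 61.2
```

Run:
```python
from h import *
import cv2
delta(.5153,.1604,.0882,3.68)
b=arm.grab_frame("scene")[:,:,::-1]
cv2.imwrite("pics/scene5.png",b);cv2.imwrite("pics/v5.png",cv2.resize(b[180:340,345:520],(760,695),interpolation=2)[:600])
```

```text
t 24.5 p [0.5154 0.1603 0.0909] phi -2.6002972603899552 tilt z [ 0.0012  0.0005 -1.    ] q6 -1.813425038169088 grip 0.03607173442049923 F [-0.6118  0.1584 -2.4301]
trans tool [0.0001 0.0001 0.0027]
rotvec tool [-0.0002  0.0013  0.0029] trans after rot [0.0001 0.0001 0.0027]
```

View pics/v5.png

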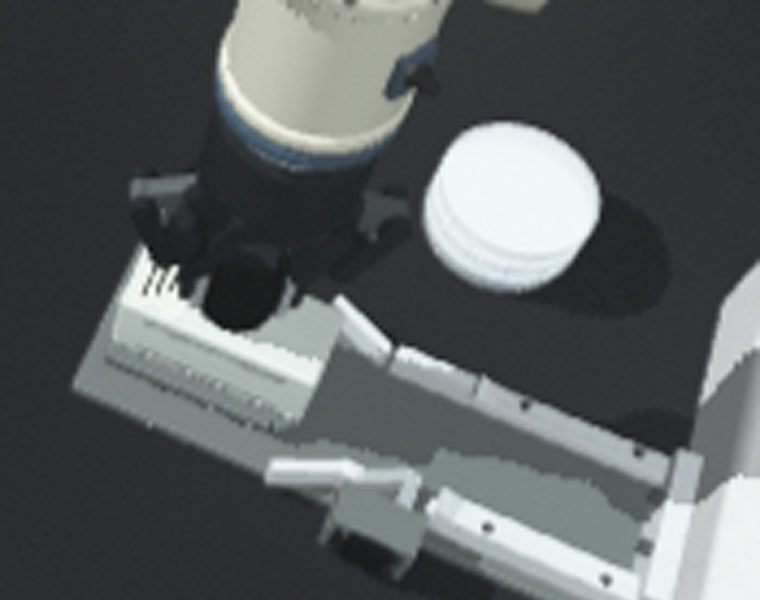

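The cassette stands over the apron, nose towards the mouth and aligned with the channel; the dishes are clear of the gripper. I'll lower it to contact.

Scaled: 0.002 m is 0.04, 0.003 rad is 0.015.

Call:
jog_arm(ticks="0,0,0.04,0,0,0.015;0,0,0,0,0,0;0,0,0,0,0,0")

```text
time_s: 24.85
position: [0.5153, 0.1603, 0.0883]
orientation: [-0.266, 0.964, 0.0, 0.0]
ft_force: [0.6, 0.1, -1.5]
grip_width: 0.036
grasp_force: 61.6
```

Call:
jog_arm(ticks="0,0,0.02,0,0,0;0,0,0,0,0,0;0,0,0,0,0,0")

```text
time_s: 25.15
position: [0.5153, 0.1603, 0.0882]
orientation: [-0.266, 0.964, 0.0, 0.0]
ft_force: [-2.7, -1.6, 11.0]
grip_width: 0.036
grasp_force: 63.0
```

Run:
```python
from h import *
c,s=np.cos(1.732),np.sin(1.732)
delta(.5153+.08*c,.1604+.08*s,.0882,3.68)
```

```text
t 25.15 p [0.5153 0.1603 0.0882] phi -2.6031483076248625 tilt z [ 0.0006  0.0003 -1.    ] q6 -1.8105917142903338 grip 0.036010471249783974 F [-2.7031 -1.6159 11.0036]
trans tool [-0.0295  0.0745  0.    ]
rotvec tool [-0.0001  0.0007  0.    ] trans after rot [-0.0295  0.0745  0.    ]
```

Scaled: -0.0007 m is -0.014, 0.014 m is 0.28.

Call:
jog_arm(ticks="0,0,-0.014,0,0,0;-0.074,0.186,0,0,0,0;-0.11,0.28,0,0,0,0;-0.11,0.28,0,0,0,0;-0.11,0.28,0,0,0,0;-0.11,0.28,0,0,0,0;-0.074,0.186,0,0,0,0;0,0,0,0,0,0;0,0,0,0,0,0")

```text
time_s: 26.05
position: [0.5014, 0.2412, 0.0883]
orientation: [-0.266, 0.964, 0.001, 0.0]
ft_force: [-3.3, 4.9, 7.1]
grip_width: 0.0363
grasp_force: 62.3
```

Run:
```python
from h import *
c,s=np.cos(1.732),np.sin(1.732)
print(arm.state()["ft_torque"]);delta(.5153+.18*c,.1604+.18*s,.0882,3.68)
```

```text
[0.6631 0.6509 0.123 ]
t 26.05 p [0.5014 0.2412 0.0883] phi -2.602507814549612 tilt z [-0.0003  0.0014 -1.    ] q6 -1.6664585190416508 grip 0.03627112157176543 F [-3.341   4.9031  7.1426]
trans tool [-0.0368  0.0909  0.0002]
rotvec tool [0.0014 0.0004 0.0007] trans after rot [-0.0368  0.0909  0.0001]
```

Scaled: -0.0004 m is -0.008, 0.0093 m is 0.186.

Call:
jog_arm(ticks="-0.036,0.092,-0.008,0,0,0;-0.074,0.186,0,0,0,0;-0.074,0.186,0,0,0,0;-0.074,0.186,0,0,0,0;-0.036,0.092,0,0,0,0;0,0,0,0,0,0")

```text
time_s: 26.65
position: [0.4947, 0.2799, 0.0883]
orientation: [-0.266, 0.964, 0.0, -0.001]
ft_force: [-3.4, -0.0, 5.7]
grip_width: 0.0359
grasp_force: 62.1
```

Run:
```python
from h import *
c,s=np.cos(1.732),np.sin(1.732)
print(arm.state()["ft_torque"]);delta(.5153+.18*c,.1604+.18*s,.0882,3.68)
```

```text
[0.0531 0.4505 0.0029]
t 26.65 p [0.4947 0.2799 0.0883] phi -2.602437480332332 tilt z [-0.0011 -0.     -1.    ] q6 -1.5985912154210202 grip 0.03588579624336381 F [-3.4253 -0.0048  5.6976]
trans tool [-0.0228  0.0542  0.0001]
rotvec tool [ 0.0005 -0.0009  0.0007] trans after rot [-0.0227  0.0542  0.0001]
```

Scaled: 0.0092 m is 0.184, 0.0046 m is 0.092.

Call:
jog_arm(ticks="-0.04,0.092,0,0,0,0;-0.078,0.184,0,0,0,0;-0.078,0.184,0,0,0,0;-0.078,0.184,0,0,0,0;-0.078,0.184,0,0,0,0;-0.02,0.05,0,0,0,0;0,0,0,0,0,0")

```text
time_s: 27.35
position: [0.4882, 0.3267, 0.0883]
orientation: [-0.266, 0.964, 0.0, -0.001]
ft_force: [-2.7, -0.5, 5.6]
grip_width: 0.0362
grasp_force: 62.1
```

Run:
```python
from h import *
c,s=np.cos(1.732),np.sin(1.732)
print(arm.state()["ft_torque"]);delta(.5153+.18*c,.1604+.18*s,.0882,3.68)
```

```text
[-0.1592  0.3671 -0.1047]
t 27.35 p [0.4882 0.3267 0.0883] phi -2.602758842396141 tilt z [-0.0011 -0.0002 -1.    ] q6 -1.5229859832026982 grip 0.036178650420476834 F [-2.6655 -0.4596  5.6015]
trans tool [-0.0043  0.0106  0.0001]
rotvec tool [ 0.0004 -0.0011  0.0004] trans after rot [-0.0043  0.0107  0.0001]
```

Now the last stretch in small steps until the force shows the back stop.

Call:
jog_arm(ticks="-0.036,0.092,0,0,0,0;-0.03,0.074,0,0,0,0;0,0,0,0,0,0")

```text
time_s: 27.65
position: [0.4869, 0.3354, 0.0883]
orientation: [-0.266, 0.964, 0.0, -0.0]
ft_force: [-2.1, -0.8, 5.9]
grip_width: 0.0362
grasp_force: 62.1
```

Call:
jog_arm(ticks="-0.014,0.038,0,0,0,0;0,0,0,0,0,0")

```text
time_s: 27.85
position: [0.487, 0.3371, 0.0883]
orientation: [-0.266, 0.964, 0.0, -0.0]
ft_force: [-1.7, -1.2, 4.3]
grip_width: 0.0361
grasp_force: 62.0
```

Call:
jog_arm(ticks="-0.008,0.018,0,0,0,0;0,0,0,0,0,0")

```text
time_s: 28.05
position: [0.487, 0.3378, 0.0883]
orientation: [-0.266, 0.964, 0.0, -0.0]
ft_force: [-0.5, -2.9, 5.0]
grip_width: 0.0359
grasp_force: 62.1
```

Scaled: 0.0009 m is 0.018, -0.0004 m is -0.008.

Call:
jog_arm(ticks="-0.008,0.018,0,0,0,0;0,0,0,0,0,0")

```text
time_s: 28.25
position: [0.487, 0.3378, 0.0883]
orientation: [-0.266, 0.964, -0.001, -0.0]
ft_force: [-0.1, -8.0, 6.5]
grip_width: 0.0361
grasp_force: 62.4
```

Call:
jog_arm(ticks="-0.008,0.018,0,0,0,0;0,0,0,0,0,0")

```text
time_s: 28.45
position: [0.487, 0.338, 0.0884]
orientation: [-0.266, 0.964, -0.001, -0.001]
ft_force: [1.8, -12.2, 9.1]
grip_width: 0.0359
grasp_force: 62.7
```

Call:
jog_arm(ticks="-0.008,0.018,0,0,0,0;0,0,0,0,0,0")

```text
time_s: 28.65
position: [0.487, 0.3381, 0.0884]
orientation: [-0.266, 0.964, -0.002, -0.001]
ft_force: [2.6, -15.7, 10.7]
grip_width: 0.036
grasp_force: 62.9
```

The force climbs with no further travel, so it is against the back stop. One more firm nudge, then check the catch.

Scaled: 0.0014 m is 0.028, -0.0006 m is -0.012.

Call:
jog_arm(ticks="-0.012,0.028,0,0,0,0;0,0,0,0,0,0;0,0,0,0,0,0")

```text
time_s: 28.95
position: [0.4869, 0.3383, 0.0885]
orientation: [-0.267, 0.964, -0.003, -0.001]
ft_force: [3.6, -23.3, 14.5]
grip_width: 0.036
grasp_force: 63.1
```

Run:
```python
from h import *
import cv2
b=arm.grab_frame("scene")[:,:,::-1]
old=cv2.imread("pics/scene5.png")
z=lambda i:cv2.resize(i[240:340,390:520],(780,600),interpolation=2)
cv2.imwrite("pics/v6.png",z(b))
v=[.4872,.3382,1.732]
for n in["scene"]: print("tip out/in",[(proj(world(v,(x,y,.029)),n)-[390,240])*6 for x,y in((-.0575,-.025),(-.0575,-.033),(-.09,-.035),(-.066,-.025))])
```

```text
tip out/in [array([314.1898, 298.5605]), array([308.1297, 316.5593]), array([223.0347, 283.7255]), array([292.2745, 288.8346])]
```

View pics/v6.png

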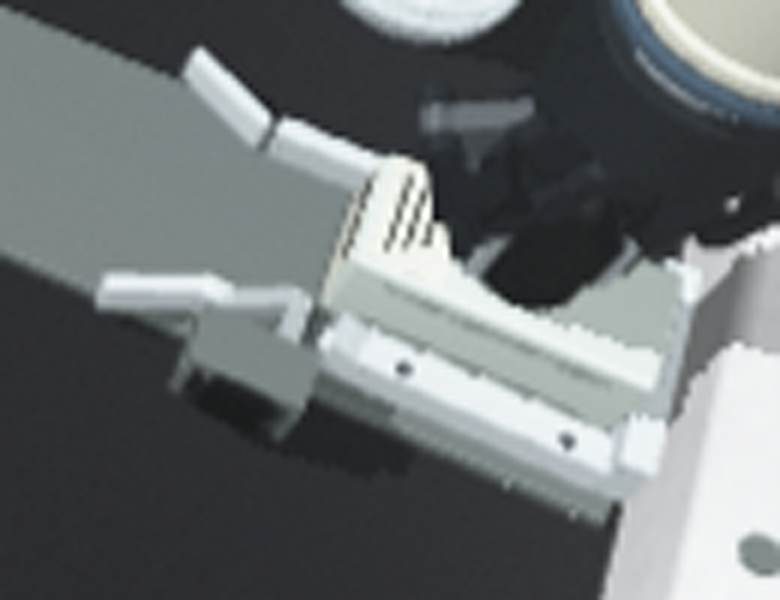

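The catch head stands out behind the label end, at crop (300,295). That is scene pixel (440,289), the same as when it was untouched. I'll unload, open and retreat.

Scaled: -0.0018 m is -0.036, -0.0012 m is -0.024.

Call:
jog_arm(ticks="0.016,-0.036,-0.006,0,0,0;0.01,-0.024,0,0,0,0;0,0,0,0,0,0;0,0,0,0,0,0")

```text
time_s: 29.4
position: [0.487, 0.3379, 0.0884]
orientation: [-0.266, 0.964, -0.001, -0.0]
ft_force: [1.8, -9.1, 4.3]
grip_width: 0.0363
grasp_force: 62.1
```

Call:
jog_arm(ticks="0,0,0,0,0,0;0,0,0,0,0,0;0,0,0,0,0,0;0,0,0,0,0,0;0,0,0,0,0,0;0,0,0,0,0,0;0,0,0,0,0,0;0,0,0,0,0,0", aperture=0.085)

```text
time_s: 30.2
position: [0.487, 0.339, 0.0886]
orientation: [-0.266, 0.964, 0.0, 0.0]
ft_force: [0.1, 0.2, -1.3]
grip_width: 0.0851
grasp_force: 0.0
```

Call:
jog_arm(ticks="0,0,-0.1,0,0,0;0,0,-0.2,0,0,0;0,0,-0.4,0,0,0;0,0,-0.8,0,0,0;0,0,-0.8,0,0,0;0,0,-0.8,0,0,0;0,0,0,0,0,0;0,0,0,0,0,0")

```text
time_s: 31.0
position: [0.4874, 0.3392, 0.2454]
orientation: [-0.266, 0.964, 0.001, 0.001]
ft_force: [-0.3, -0.2, -0.7]
grip_width: 0.0851
grasp_force: 0.0
```

Run:
```python
from h import *
import cv2
b=arm.grab_frame("scene")[:,:,::-1];c=arm.grab_frame("side")[:,:,::-1]
cv2.imwrite("pics/scene7.png",b)
z=cv2.resize(b[240:340,390:520],(520,400),interpolation=2)
cv2.imwrite("pics/v7.png",np.vstack([np.hstack([z,np.zeros((400,280,3),np.uint8)]),np.hstack([cv2.resize(b,(320,200)),cv2.resize(c,(320,200)),np.zeros((200,160,3),np.uint8)])]))
```

```text
(no output)
```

View pics/v7.png

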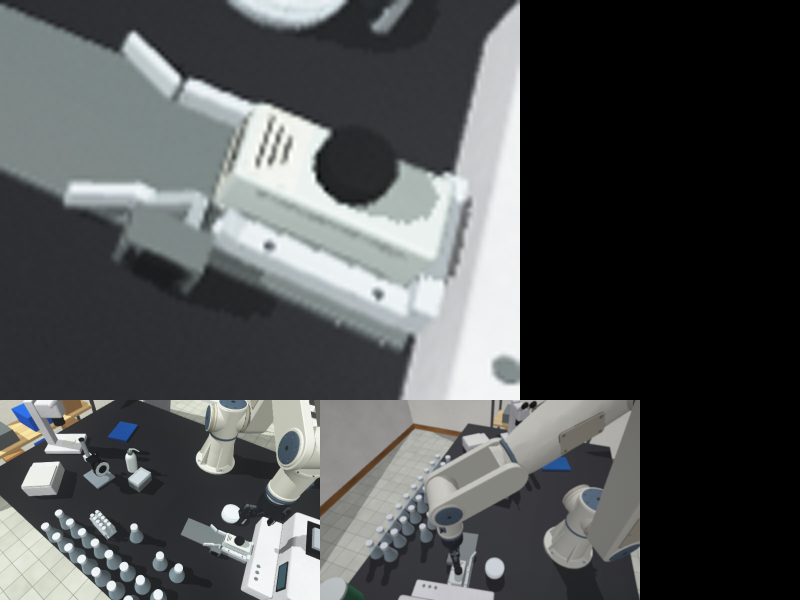

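The cassette sits home against the back stop with the catch out behind it (crop (200,197)). The gripper is clear and the other things on the bench are where they were.

```bash
python3 -c "
from station import arm
print(arm.finish_job())"
```

```text
the job is handed in; nothing more can be done
None
```

The job is handed in at about 31 s: all four sides were shown to the inspection camera in order, and the cassette is fully home in the bay with the catch out behind it and the gripper clear.

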